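# Jog the desktop router's spindle over the tool-setting puck

## Robot

A 6-joint arm with a two-finger parallel gripper is mounted at the origin on the work surface. World frame = base frame: x ahead of the robot, y to its left, z up, the work surface at z = 0. Lengths are in m, angles in rad, forces in N, time in s.
With the tool pointing down it reaches from about 0.35 to 0.775 m from the base axis. Payload 5.5 kg.
Tool frame: the origin (TCP) lies at the very end of the fingers, on their centre line; the grasp point (between the pads) lies hold_point_z behind it (hold_point_z is the distance from the TCP to the grasp point, in m); x points along the fingers, y is the direction in which the jaws open and shut, and the axes are right-handed (so a half turn about x gives the same grasp; the last joint's range is limited). The gripper opens to 85 mm and grips with 20 to 120 N. Pads are 22 mm wide; open, the fingers measure 114 mm over their backs; the gripper's body (76 mm by 85 mm) begins 54 mm behind the grasp point. The pads swing forward as they close: fully open they stand 13 mm farther back than shut.
Start: joints at [1.145, 0.313, 0.046, 1.304, 0, 1.431], TCP at [0.162, 0.552, 0.231] pointing down, gripper open.
Joint ranges: [-2.76, 2.76], [-0.86, 1.69], [-1.03, 1.26], [-2.2, 2.34], [-1.47, 1.5], [-3.14, 3.14]. Speed limits (rad/s): [2.57, 2.57, 3.14, 3.14, 3.14, 3.14].

## Interface

Orientations are given as a unit quaternion [w, x, y, z].
In Python, from workcell import * gives the robot as it stands. The module is installed in compiled form; this text tells all that it offers.
- The arm moves only by the tool step_arm, never from a script. Its argument "targets" is a list of rows, each a list of 3 entries, a list of its own where there are three numbers: the turn, a rotation vector about the tool's x, y, z in degrees, then the shift along the tool's x, y, z in cm, then the finger opening in cm, from 0 to 8.54. A call has exactly 10 rows; each row shifts and turns the commanded pose from where the row before left it, along the tool's axes as they then stand; what a row does not reach is not made up. A row lasts 1/10 s, in which the tool goes at most 50 mm and 8.59 degrees, less where a joint would pass 70% of its speed; a pose out of reach is approached as far as the arm can. A call with a gripper value outside its range is refused whole. The fingers move at their own pace and stop on an object; "force" is the grip in N (left out, the last holds). Time passes only in rows, so rows that do not move let the fingers close, or fill a call up. It gives the time, the measured TCP pose, the force and the opening at its end, in the units of the state.
- get_state(): the state, without advancing time (a new reading comes with each control period).
- read_camera(name): name is "side" or "top" or "wrist"; returns the picture (480x640x3 uint8, red, green, blue); there is no depth.
- camera_model(name): a dict with "fx", "fy", "cx", "cy" (pixels), "xyz" and "rotation" of the camera in the world; the wrist camera has in their place "T_tool_cam" (4x4, takes a point from camera to tool coordinates, whose origin is the TCP and whose axes are the tool frame's). Camera axes: x right, y down, z forward; pixel columns grow to the right and rows downward; lengths in m; the calibration is good to about 2 mm. A picture is of the moment at which its call begins: read the wrist's pose just before it. camera_model takes no time and is no camera call.
- hand_in(): hands the job in, once; it reports no verdict.
Trained networks look in the newest picture that a camera, given by its name, has taken for a name from the list of things; names that differ only in an ending like _2 or _b are one class to them, and where a whole thing is asked for, a point or a joint stands for the part that bears it (a point fixed in the world has none). Each returns a list of dicts, best first, with "p" (0 to 1); they miss things now and then, are a little off and sometimes report something else, mostly with a low value. They report only what shows in the picture. A call takes as long as a camera call.
- find_in(camera, label): "extent" ([left, top, width, height] in pixels, round what is visible of it).
- silhouettes(camera, label): "mask" (480x640 bool, what is visible of it) and "extent" ([left, top, width, height] in pixels, round what is visible of it).
The state is a dict: "clock": time; "joint_pos": joint angles; "qvel": joint speeds; "tau": joint torques, N m; "tcp_pos": TCP position; "orientation": TCP orientation; "wrist_force": force on the tool from outside, world axes, zero at the start; "ft_torque": the same for the moment, N m; "finger_gap": finger opening in m.
Only numpy, scipy, OpenCV 4.12 (cv2) and the standard library are available. Lean on these libraries where they do the work, as an engineer would, in place of code of your own. Each camera call takes 0.05 s, during which the arm holds its last target.

## Task

Get the desktop router ready for tool setting: with the joystick on the grey jog console, push the stick over to one side and hold it there so that the spindle carriage runs along its bridge until the cutter is over the middle of the round aluminium-and-blue tool-setting puck, then let the stick spring back to centre and leave it. Move the carriage only with the joystick, never by touching it, and do not press the red emergency stop or disturb the puck or the other things on the bench.

Things in the scene. Friction and masses are not known exactly. Their poses are not given: they have to be found in the camera images.
- console: Grey jog console screwed to the bench, 134 mm (its x) by 184 mm (its y), top 51 mm above the bench. Origin: centre of its underside, z up. Seen from the robot +y is its left, +x its far side. On it: the joystick at x +10, y +25 mm; the emergency stop at x -30, y -55 mm; three low keys along its near edge (x -45 mm), 57 mm above the bench.
- stick (a joint): Sideways tilt of the joystick, rad: 0 upright, positive leaning to console +y, negative to -y, end stops at +-0.35. It cannot tilt fore and aft. A spring centres it: about 8 N at the knob at full tilt, less in proportion; let go, it returns to within 0.03 of upright. Tilt to console +y drives the carriage to machine +y, tilt to -y to machine -y. It can be jogged either way as often as needed.
- stick_pivot (a point): Pivot of the joystick, 57 mm above the bench, at console x +10, y +25 mm.
- stick_knob (a point): Middle of the joystick's black knob, 100 mm above the pivot (157 mm above the bench when upright); shifts 34 mm sideways at full tilt. The knob is a tapered grip: 20 mm diameter at its foot (125 mm above the bench), widening to 31 mm near its top (185 mm), red dot on top. Below it a 10 mm steel shaft and a rubber boot.
- estop (a joint): Travel of the red emergency stop, m: 0 up, 0.006 fully pressed.
- estop_top (a point): Top centre of the red mushroom emergency stop (radius 18 mm, on a yellow collar of radius 26 mm), 73 mm above the bench.
- cnc: Desktop router with a fixed bridge, screwed to the bench: 340 mm (its x) by 400 mm (its y), about 280 mm high, plus a motor sticking out 46 mm at +y. Origin at the centre of its underside, z up. The carriage runs along its y. A plywood board, top 82 mm above the bench, lies on its bed.
- carriage: Black spindle carriage, 70 mm wide, up to 320 mm over the bench. Origin: tip of the 6 mm cutter, 118 mm above the bench; axes as cnc. Travels 135 mm either way from mid machine along its y, at machine x -45 mm. Speed grows with stick tilt: none below 0.09 rad, 10 mm/s at 0.2, 20 at 0.3, 24 at 0.35; let go, it runs on 3 to 8 mm. Light to push, but only the joystick may move it.
- puck_top (a point): Centre of the top face of the tool-setting puck: a disc of 40 mm diameter, 22 mm high, aluminium above a blue foot, standing on the plywood board below the cutter's path (machine x -45 mm), left or right of the cutter at the start; the cutter passes 14 mm above it.
- featherboard: black plastic featherboard with two small knobs, 170 x 80 x 32 mm high, lying flat; origin at its underside
- pushblock: orange push block with a black handle bow, 200 x 85 mm, about 100 mm high; origin at the centre of its underside
- brush: bench brush lying flat, about 200 mm long; origin at its underside
- wrench: steel open-end collet wrench lying flat, 150 mm long; origin at its underside
- tape: yellow tape measure, 66 x 34 x 60 mm high; origin at its underside
- glue: white glue bottle with an orange cap, 56 mm diameter, 170 mm high, standing; origin at its underside
- starknob: small black star knob left lying on the plywood stock, about 43 mm across, 22 mm high; origin at its underside

How it is judged:
On the way:
1. the joystick is pushed over to one side, past 0.12 rad, and held there for 0.6 s ((value of joint stick above 0.12 rad or value of joint stick below -0.12 rad)), for 0.6 s.
At the end, for the whole second after the job is handed in: The cutter stands still within 12 mm (seen from above) of the middle of the puck, the joystick has sprung back to within 0.06 rad of upright, the puck is within 8 mm of where it stood and the emergency stop is not pressed (horizontal distance between carriage and puck_top below 0.012 m and linear speed of carriage below 0.003 m/s and value of joint stick between -0.06 and 0.06 rad and value of joint estop below 0.003 m and distance of puck_top from where it was at the start of the episode below 0.008 m); the robot touches nothing.
It fails at once if the router's carriage is touched (over 0.3 N) (contact force between anything else and carriage above 0.3 N).
It fails at once if the emergency stop is pressed (over 3 mm) (value of joint estop above 0.003 m).
It fails at once if the puck is shifted by over 8 mm (distance of puck_top from where it was at the start of the episode above 0.008 m).
It fails at once if another thing on the bench is shifted by over 25 mm (distance of any of featherboard, pushblock, brush, wrench, tape, glue, starknob from where it was at the start of the episode above 0.025 m).
It also fails if it takes over 40 s, if anything falls off the work surface, if the arm or the gripper's body presses on something with over 40 N, if the wrist force passes 120 N, or if a joint passes its speed limit or range.

## Working session

There is one attempt and no reset: what is moved stays moved. The work goes in short steps, Python scripts to look and compute and a tool call to move; the robot and the scene stay as the last step left them, time stands still between calls to the robot, and variables do not carry over. Pictures are saved under pics/ and viewed, and the job is handed in when it is done.

Besides the shell and the picture viewer there is one more tool, called after "Request:" in YAML: its name, and indented under it one key for each argument. step_arm: Moves the arm, as the interface text tells. Its arguments: {"type":"object","properties":{"targets":{"type":"array","items":{"type":"array"}},"force":{"type":"number"}},"required":["targets"]}

```bash
mkdir -p pics; python3 - <<'E'
from workcell import *
import cv2
s=get_state(); print(s)
for n in ["side","top","wrist"]:
    im=read_camera(n); cv2.imwrite(f"pics/{n}0.png",im[:,:,::-1]); print(n,camera_model(n))
    for l in ["console","stick_knob","puck_top","carriage","estop_top"]:
        print(l,[(d['extent'],round(d['p'],2)) for d in find_in(n,l)[:2]])
print(get_state()['clock'])
E
```

```text
{'clock': 0.0, 'joint_pos': array([ 1.14537944e+00,  3.14008302e-01,  4.49053628e-02,  1.30360303e+00,
       -2.05040842e-05,  1.43120758e+00]), 'qvel': array([ 1.59371887e-04, -2.12364826e-04, -1.97604742e-03,  1.29340547e-03,
        1.05139182e-03,  5.13543875e-05]), 'tau': array([-3.62849150e-04, -4.80624926e+01,  2.98531455e+01,  1.92585401e-02,
       -2.74909480e-04, -1.78284694e-07]), 'tcp_pos': array([0.16190249, 0.55116341, 0.23037429]), 'orientation': array([ 0.69971637,  0.10006139,  0.70007886, -0.10136223]), 'wrist_force': array([-0.7580053 , -0.16413975, -0.36503398]), 'ft_torque': array([-0.00892066, -0.04460829, -0.02426442]), 'finger_gap': 0.08513395284127076}
side {'fx': 446.83064732093095, 'fy': 446.83064732093095, 'cx': 319.3082957272619, 'cy': 240.55281476363913, 'xyz': array([ 0.26927098, -0.92797805,  0.85184263]), 'rotation': array([-0.42533144,  0.89028934, -0.14305619,  0.0775434 ])}
console [([291.8, 233.9, 57.3, 98.9], 0.81), ([289.6, 180.7, 11.8, 13.1], 0.5)]
stick_knob [([314.7, 235.4, 18.2, 49.9], 0.77)]
puck_top [([290.2, 181.3, 10.3, 11.5], 0.59)]
c
[... 527 characters left out ...]
.82), ([303.1, 167.4, 27.4, 23.6], 0.44)]
carriage [([135.6, 198.3, 48.7, 58.3], 0.88)]
estop_top [([397.8, 267.4, 13.9, 17.0], 0.55), ([446.0, 242.1, 28.4, 28.6], 0.38)]
wrist {'fx': 352.1504676713169, 'fy': 352.1504676713169, 'cx': 326.0810917939013, 'cy': 235.04672769432497, 'T_tool_cam': array([[-6.54830081e-04, -2.83978648e-01,  9.58830380e-01,
        -1.42951058e-01],
       [ 9.99999786e-01, -1.94754938e-04,  6.25265645e-04,
        -1.21705946e-04],
       [ 9.17485908e-06,  9.58830584e-01,  2.83978715e-01,
        -7.19601708e-02],
       [ 0.00000000e+00,  0.00000000e+00,  0.00000000e+00,
         1.00000000e+00]])}
console []
stick_knob []
puck_top []
carriage []
estop_top []
0.9
```

View pics/side0.png

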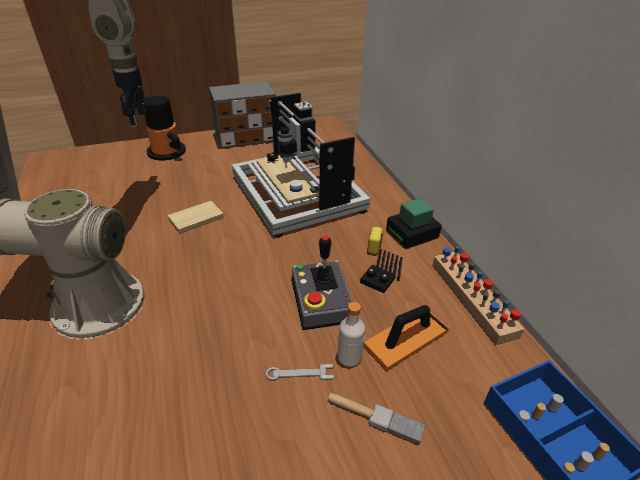

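View pics/top0.png

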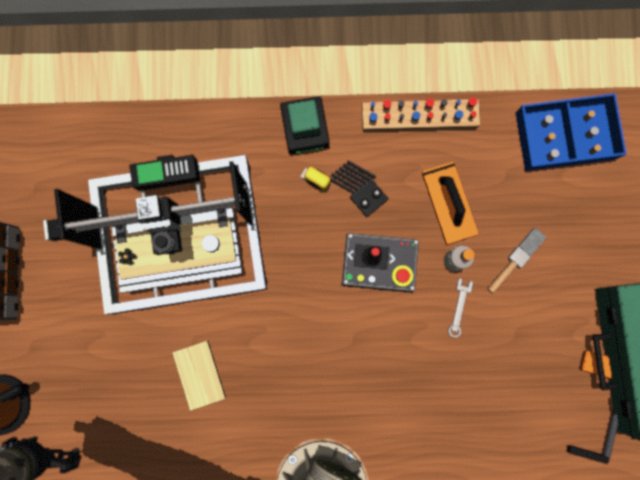

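```bash
python3 - <<'E'
import cv2
a=cv2.imread("pics/side0.png");b=cv2.imread("pics/top0.png")
cv2.imwrite("pics/s_z.png",cv2.resize(a[85:235,220:380],None,fx=5,fy=5,interpolation=cv2.INTER_CUBIC)[:600])
cv2.imwrite("pics/s_z.png",cv2.resize(a[85:235,220:380],(640,600),interpolation=cv2.INTER_CUBIC))
cv2.imwrite("pics/t_z.png",cv2.resize(b[145:320,40:270],(788,600),interpolation=cv2.INTER_CUBIC))
cv2.imwrite("pics/t_c.png",cv2.resize(b[220:300,330:430],(750,600),interpolation=cv2.INTER_CUBIC))
cv2.imwrite("pics/s_c.png",cv2.resize(a[225:335,280:360],(436,600),interpolation=cv2.INTER_CUBIC))
E
```

```text
(no output)
```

View pics/s_z.png

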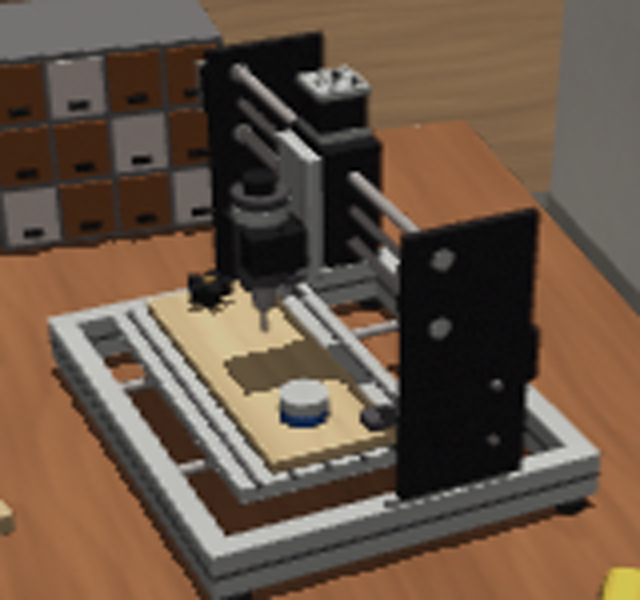

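View pics/t_z.png

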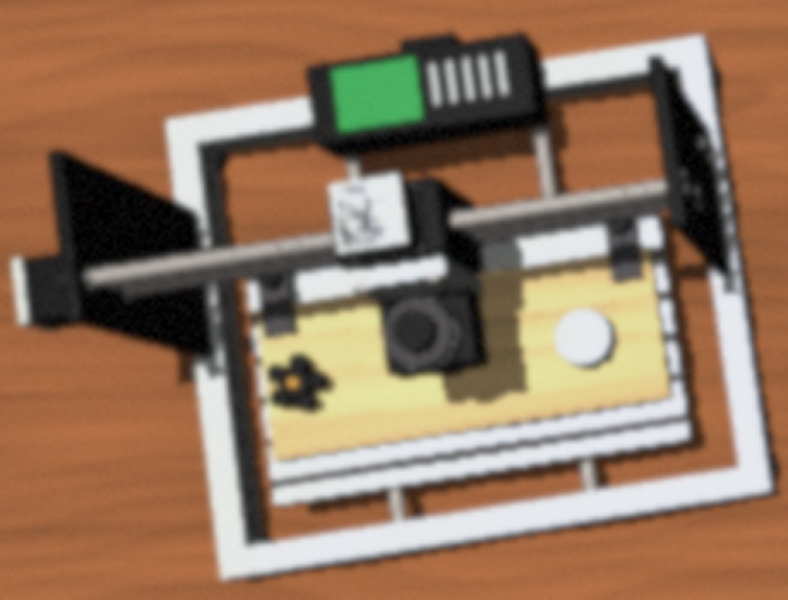

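View pics/t_c.png

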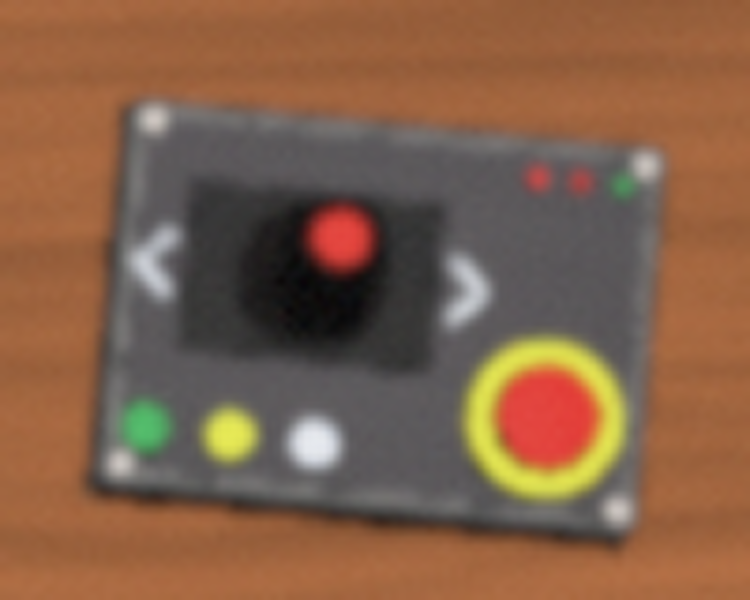

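View pics/s_c.png

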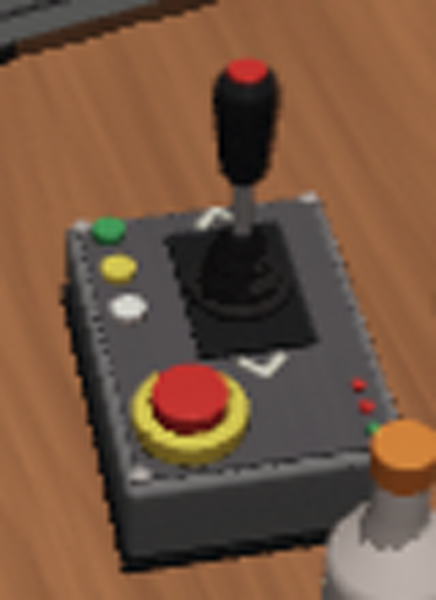

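```bash
cat > h.py <<'E'
import numpy as np
from workcell import *
from scipy.spatial.transform import Rotation as R
def ray(n,u,v,z):
    m=camera_model(n);q=m['rotation'];r=R.from_quat([q[1],q[2],q[3],q[0]]).as_matrix()
    d=r@np.array([(u-m['cx'])/m['fx'],(v-m['cy'])/m['fy'],1]);return m['xyz']+d*(z-m['xyz'][2])/d[2]
def proj(n,p):
    m=camera_model(n);q=m['rotation'];r=R.from_quat([q[1],q[2],q[3],q[0]]).as_matrix()
    c=r.T@(np.array(p)-m['xyz']);return np.array([m['cx']+m['fx']*c[0]/c[2],m['cy']+m['fy']*c[1]/c[2]])
E
python3 - <<'E'
from h import *
np.set_printoptions(precision=4,suppress=True)
print("puck",ray("top",210.2,243.4,.104),ray("side",296,182.7,.104))
print("cutter",ray("side",286,167,.118))
t=lambda x,y:(330+x/7.5,220+y/7.5)
c=[ray("top",*t(*p),.052) for p in [(152,118),(645,163),(119,463),(618,510)]]
print(np.array(c)); o=np.mean(c,0)
d=(c[0]-c[1])+(c[2]-c[3]); yaw=np.arctan2(-d[0],d[1]); print("centre",o,"yaw",np.degrees(yaw))
Rz=np.array([[np.cos(yaw),-np.sin(yaw)],[np.sin(yaw),np.cos(yaw)]])
print("pivot",o[:2]+Rz@[.01,.025],"estop",o[:2]+Rz@[-.03,-.055])
print("dot",ray("top",*t(341,238),.187),"side",ray("side",280+246/5.45,225+70/5.45,.187),"estop",ray("top",*t(547,417),.073))
# machine frame corners outer top: z unknown ~.06
u=lambda x,y:(40+x/3.426,145+y/3.426)
k=[ray("top",*u(*p),.05) for p in [(165,120),(706,37),(222,578),(774,492)]]
print(np.array(k)); d=(k[0]-k[1])+(k[2]-k[3]); print("cnc yaw",np.degrees(np.arctan2(-d[0],d[1])))
# glue
for l in ["glue","featherboard","pushblock","tape"]:
    e=find_in("top",l)[0]['extent'];print(l,ray("top",e[0],e[1],.05)[:2],ray("top",e[0]+e[2],e[1]+e[3],.05)[:2])
E
```

```text
puck [0.5981 0.2506 0.104 ] [0.603  0.2508 0.104 ]
cutter [0.5931 0.3327 0.118 ]
[[ 0.6144 -0.0884  0.052 ]
 [ 0.5952 -0.2513  0.052 ]
 [ 0.5002 -0.0741  0.052 ]
 [ 0.4806 -0.2378  0.052 ]]
centre [ 0.5476 -0.1629  0.052 ] yaw -6.783791180678126
pivot [ 0.5605 -0.1392] estop [ 0.5113 -0.214 ]
dot [ 0.56   -0.1392  0.187 ] side [ 0.5617 -0.1418  0.187 ] estop [ 0.5106 -0.2131  0.073 ]
[[0.7731 0.5681 0.05  ]
 [0.825  0.1691 0.05  ]
 [0.4367 0.5217 0.05  ]
 [0.4884 0.1238 0.05  ]]
cnc yaw 7.409101511919353
glue [ 0.5855 -0.3266] [ 0.5174 -0.3903]Traceback (most recent call last):
  File "<stdin>", line 18, in <module>
IndexError: list index out of range
```

```bash
cat >> h.py <<'E'
def tool(): 
    s=get_state();q=s['orientation'];return s,R.from_quat([q[1],q[2],q[3],q[0]])
def plan(wps,yaw_c=np.radians(-6.78)):
    # wps: list of (xyz, nrows); orientation interpolated to target over all rows
    s,r=tool();p=np.array(s['tcp_pos'])
    x=np.array([0,0,-1.]);best=None
    for sg in (1,-1):
        y=sg*np.array([-np.sin(yaw_c),np.cos(yaw_c),0]);T=R.from_matrix(np.array([x,y,np.cross(x,y)]).T)
        v=(r.inv()*T).as_rotvec()
        print(sg,np.degrees(v), "j6",s['joint_pos'][5])
        if best is None or np.linalg.norm(v)<np.linalg.norm(best):best=v
    n=sum(w[1] for w in wps);dv=best/n
    rows=[]
    for w,k in wps:
        w=np.array(w);st=(w-p)/k
        for i in range(k):
            rows.append([np.round(np.degrees(dv),1).tolist(),np.round(r.inv().apply(st)*100,2).tolist()]); r=r*R.from_rotvec(dv)
        p=w
    return rows
E
python3 - <<'E'
from h import *
s,r=tool();print(r.as_matrix().round(3))
for x in plan([((.35,.25,.27),9),((.5605,-.139,.25),11)]):print(x)
E
```

```text
[[ 0.     0.282  0.959]
 [ 0.     0.959 -0.282]
 [-1.     0.     0.   ]]
1 [-9.59118527e+00  1.45611540e-03 -3.49844062e-03] j6 1.431171958557555
-1 [ 1.70408815e+02 -5.21470502e-03 -2.17045624e-03] j6 1.431171958557555
[[-0.5, 0.0, -0.0], [-0.43, -2.63, 2.95]]
[[-0.5, 0.0, -0.0], [-0.43, -2.65, 2.93]]
[[-0.5, 0.0, -0.0], [-0.43, -2.68, 2.9]]
[[-0.5, 0.0, -0.0], [-0.43, -2.7, 2.88]]
[[-0.5, 0.0, -0.0], [-0.43, -2.73, 2.86]]
[[-0.5, 0.0, -0.0], [-0.43, -2.75, 2.84]]
[[-0.5, 0.0, -0.0], [-0.43, -2.77, 2.81]]
[[-0.5, 0.0, -0.0], [-0.43, -2.8, 2.79]]
[[-0.5, 0.0, -0.0], [-0.43, -2.82, 2.77]]
[[-0.5, 0.0, -0.0], [0.18, -3.06, 2.61]]
[[-0.5, 0.0, -0.0], [0.18, -3.08, 2.58]]
[[-0.5, 0.0, -0.0], [0.18, -3.1, 2.56]]
[[-0.5, 0.0, -0.0], [0.18, -3.12, 2.53]]
[[-0.5, 0.0, -0.0], [0.18, -3.14, 2.51]]
[[-0.5, 0.0, -0.0], [0.18, -3.17, 2.48]]
[[-0.5, 0.0, -0.0], [0.18, -3.19, 2.45]]
[[-0.5, 0.0, -0.0], [0.18, -3.21, 2.43]]
[[-0.5, 0.0, -0.0], [0.18, -3.23, 2.4]]
[[-0.5, 0.0, -0.0], [0.18, -3.25, 2.37]]
[[-0.5, 0.0, -0.0], [0.18, -3.27, 2.35]]
```

Request:
step_arm:
  targets:
    - [[-0.5,0,0],[-0.4,-2.6,2.9],6]
    - [[-0.5,0,0],[-0.4,-2.7,2.9],6]
    - [[-0.5,0,0],[-0.4,-2.7,2.9],6]
    - [[-0.5,0,0],[-0.4,-2.7,2.9],6]
    - [[-0.5,0,0],[-0.4,-2.7,2.9],6]
    - [[-0.5,0,0],[-0.4,-2.8,2.8],6]
    - [[-0.5,0,0],[-0.4,-2.8,2.8],6]
    - [[-0.5,0,0],[-0.4,-2.8,2.8],6]
    - [[-0.5,0,0],[-0.4,-2.8,2.8],6]
    - [[-0.5,0,0],[0.2,-3.1,2.6],6]

```text
clock: 2.0
tcp_pos: [0.3704, 0.2127, 0.2663]
orientation: [0.704, 0.07, 0.703, -0.069]
wrist_force: [0.2, 0.4, -0.0]
finger_gap: 0.06
```

Request:
step_arm:
  targets:
    - [[-0.5,0,0],[0.2,-3.1,2.6],6]
    - [[-0.5,0,0],[0.2,-3.1,2.6],6]
    - [[-0.5,0,0],[0.2,-3.1,2.5],6]
    - [[-0.5,0,0],[0.2,-3.1,2.5],6]
    - [[-0.5,0,0],[0.2,-3.2,2.5],6]
    - [[-0.5,0,0],[0.2,-3.2,2.5],6]
    - [[-0.5,0,0],[0.2,-3.2,2.4],6]
    - [[-0.5,0,0],[0.2,-3.2,2.4],6]
    - [[-0.5,0,0],[0.2,-3.2,2.4],6]
    - [[-0.5,0,0],[0.2,-3.2,2.3],6]

```text
clock: 3.0
tcp_pos: [0.5636, -0.1391, 0.2453]
orientation: [0.706, 0.039, 0.706, -0.039]
wrist_force: [-1.5, -0.0, -0.0]
finger_gap: 0.06
```

```bash
python3 - <<'E'
from h import *
import cv2
s,r=tool();print(s['clock'],s['tcp_pos'],s['finger_gap'],s['joint_pos'])
for x in plan([((.5605,-.139,.25),1)]):print(x)
im=read_camera("wrist");cv2.imwrite("pics/w1.png",im[:,:,::-1])
im=read_camera("side");cv2.imwrite("pics/s1.png",im[:,:,::-1])
E
```

```text
3.0 [ 0.56355635 -0.13907587  0.24525222] 0.0600233700522256 [-3.80312339e-01  3.20533875e-01  9.02463417e-02  1.34012337e+00
  1.97604012e-04 -2.69073628e-01]
1 [ 0.40649351  0.02428035 -0.00513011] j6 -0.2690736281575665
-1 [-1.79593502e+02  8.04018696e-03  3.80535116e-02] j6 -0.2690736281575665
[[0.4, 0.0, -0.0], [-0.47, -0.03, -0.3]]
```

View pics/w1.png

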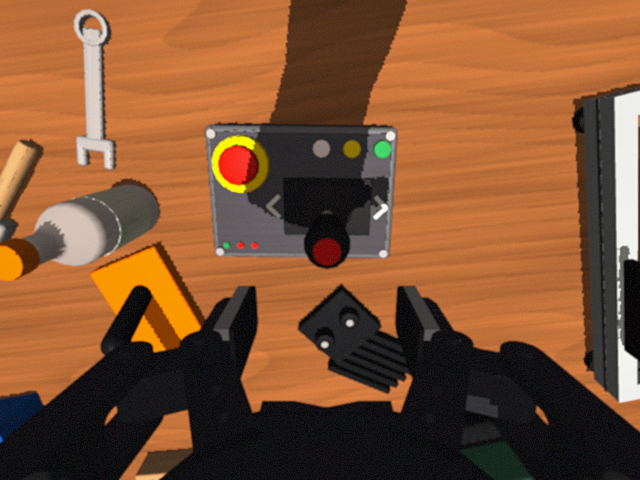

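View pics/s1.png

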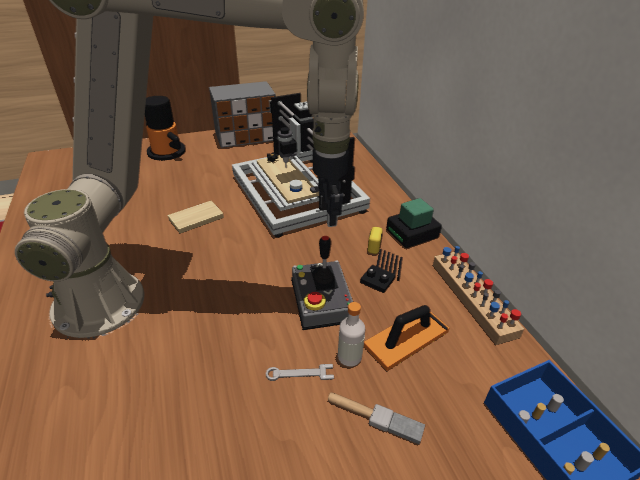

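Request:
step_arm:
  targets:
    - [[0.4,0,0],[0.5,0,-0.3],6]
    - [[0,0,0],[1.4,0,0],6]
    - [[0,0,0],[1.5,0,0],6]
    - [[0,0,0],[1.5,0,0],6]
    - [[0,0,0],[1.5,0,0],6]
    - [[0,0,0],[1.5,0,0],6]
    - [[0,0,0],[1.5,0,0],6]
    - [[0,0,0],[1.1,0,0],6]
    - [[0,0,0],[0,0,0],6]
    - [[0,0,0],[0,0,0],6]

```text
clock: 4.1
tcp_pos: [0.5597, -0.1364, 0.1406]
orientation: [0.706, 0.042, 0.706, -0.042]
wrist_force: [-0.2, 0.1, 0.6]
finger_gap: 0.0599
```

```bash
python3 - <<'E'
from h import *
import cv2
s,r=tool();print(s['clock'],s['tcp_pos'],s['wrist_force'])
a=read_camera("side");b=read_camera("wrist")
cv2.imwrite("pics/c2.png",np.hstack([cv2.resize(a[85:335,220:400],(360,500),interpolation=cv2.INTER_CUBIC),cv2.resize(b,(427,320))[:,:].repeat(1,0) if 0 else cv2.copyMakeBorder(cv2.resize(b,(427,320)),0,180,0,0,cv2.BORDER_CONSTANT)])[:,:,::-1])
print(proj("side",ray("top",210.2,243.4,.104)))
E
```

```text
4.1 [ 0.5596612  -0.13644275  0.14064077] [-0.21851578  0.14323246  0.64298521]
[294.52630693 182.96439008]
```

View pics/c2.png

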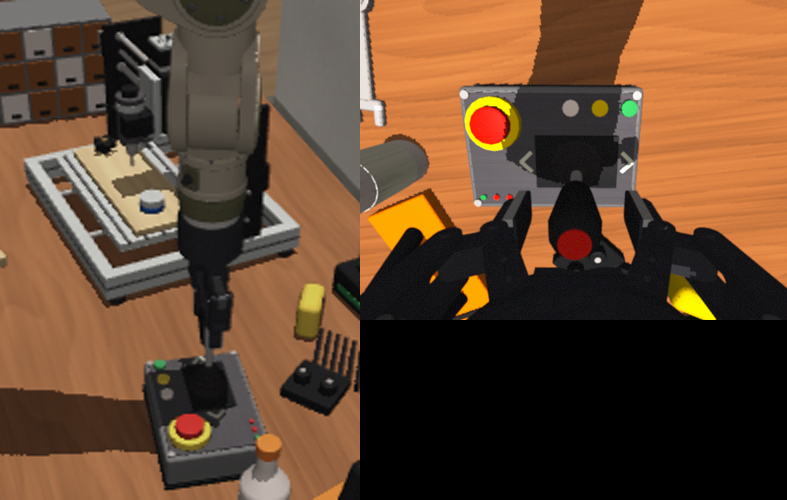

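Request:
step_arm:
  targets:
    - [[0,0,0],[0,-1.5,0],6]
    - [[0,0,0],[0,-1,0],6]
    - [[0,0,0],[0,-1,0],6]
    - [[0,0,0],[0,-1,0],6]
    - [[0,0,0],[0,0,0],6]
    - [[0,0,0],[0,0,0],6]
    - [[0,0,0],[0,0,0],6]
    - [[0,0,0],[0,0,0],6]
    - [[0,0,0],[0,0,0],6]
    - [[0,0,0],[0,0,0],6]

```text
clock: 5.2
tcp_pos: [0.555, -0.1809, 0.1402]
orientation: [0.706, 0.043, 0.706, -0.041]
wrist_force: [2.1, 7.3, 1.2]
finger_gap: 0.0599
```

```bash
cat > look.py <<'E'
from h import *
import cv2,sys
k=sys.argv[1]
s,r=tool();print(s['clock'],s['tcp_pos'],s['wrist_force'])
a=read_camera("side");t=read_camera("top")
cv2.imwrite(f"pics/raw_s{k}.png",a[:,:,::-1]);cv2.imwrite(f"pics/raw_t{k}.png",t[:,:,::-1])
A=cv2.resize(a[125:205,250:330],(480,480),interpolation=cv2.INTER_CUBIC)
B=cv2.resize(a[215:315,295:355],(288,480),interpolation=cv2.INTER_CUBIC)
cv2.imwrite(f"pics/l{k}.png",np.hstack([A,B])[:,:,::-1])
E
python3 look.py 3
```

```text
5.2 [ 0.55496675 -0.18091914  0.14023836] [2.11474504 7.32260479 1.20426699]
```

View pics/l3.png

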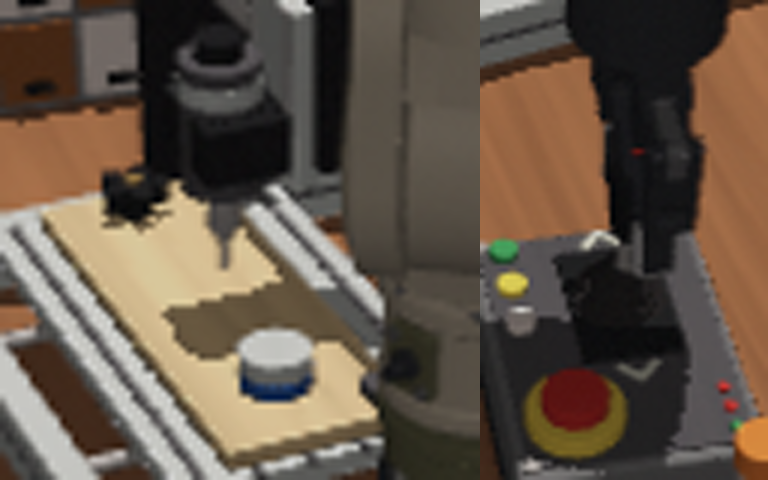

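```bash
python3 - <<'E'
from h import *
p=ray("side",295.8,183.3,.104);print(p)
t=proj("side",[p[0],p[1],.118]);print("target tip px",t,(t-[250,125])*6)
c=ray("side",287.5,169.5,.118);print(c, p-c)
ym=np.array([-.129,.992]);print((p-c)[:2]@ym, np.linalg.norm((p-c)[:2]))
E
```

```text
[0.60141924 0.247464   0.104     ]
target tip px [295.72650933 179.48536291] [274.35905598 326.91217747]
[0.59344546 0.31550337 0.118     ] [ 0.00797379 -0.06803936 -0.014     ]
-0.06852366655261548 0.06850500850694959
```

Request:
step_arm:
  targets:
    - [[0,0,0],[0,0,0],6]
    - [[0,0,0],[0,0,0],6]
    - [[0,0,0],[0,0,0],6]
    - [[0,0,0],[0,0,0],6]
    - [[0,0,0],[0,0,0],6]
    - [[0,0,0],[0,0,0],6]
    - [[0,0,0],[0,0,0],6]
    - [[0,0,0],[0,0,0],6]
    - [[0,0,0],[0,0,0],6]
    - [[0,0,0],[0,0,0],6]

```text
clock: 6.3
tcp_pos: [0.555, -0.1809, 0.1402]
orientation: [0.706, 0.043, 0.706, -0.041]
wrist_force: [2.0, 6.6, -0.1]
finger_gap: 0.06
```

```bash
python3 look.py 4
```

```text
6.3 [ 0.55497807 -0.18093006  0.14023938] [ 1.99976153  6.61471383 -0.06401026]
```

View pics/l4.png

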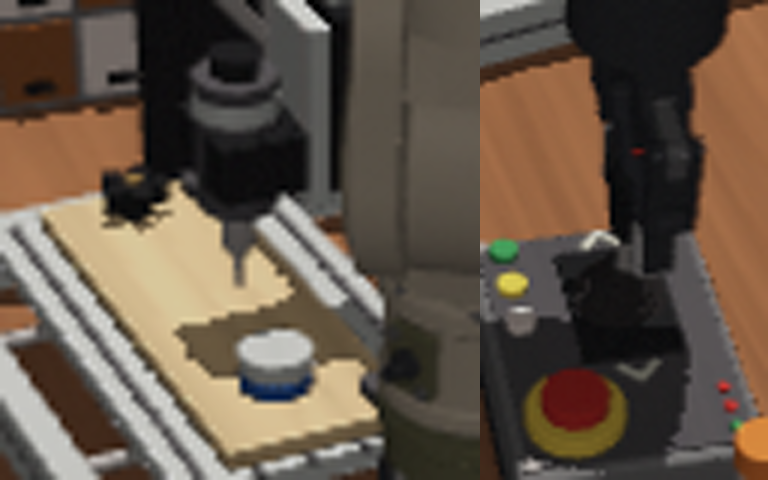

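Request:
step_arm:
  targets:
    - [[0,0,0],[0,0,0],6]
    - [[0,0,0],[0,0,0],6]
    - [[0,0,0],[0,0,0],6]
    - [[0,0,0],[0,0,0],6]
    - [[0,0,0],[0,0,0],6]
    - [[0,0,0],[0,0,0],6]
    - [[0,0,0],[0,0,0],6]
    - [[0,0,0],[0,0,0],6]
    - [[0,0,0],[0,0,0],6]
    - [[0,0,0],[0,0,0],6]

```text
clock: 7.4
tcp_pos: [0.555, -0.181, 0.1402]
orientation: [0.706, 0.043, 0.706, -0.041]
wrist_force: [2.0, 6.4, 0.9]
finger_gap: 0.0599
```

```bash
python3 look.py 5
```

```text
7.4 [ 0.55496723 -0.18100269  0.14024165] [1.98481551 6.38814692 0.9139737 ]
```

View pics/l5.png

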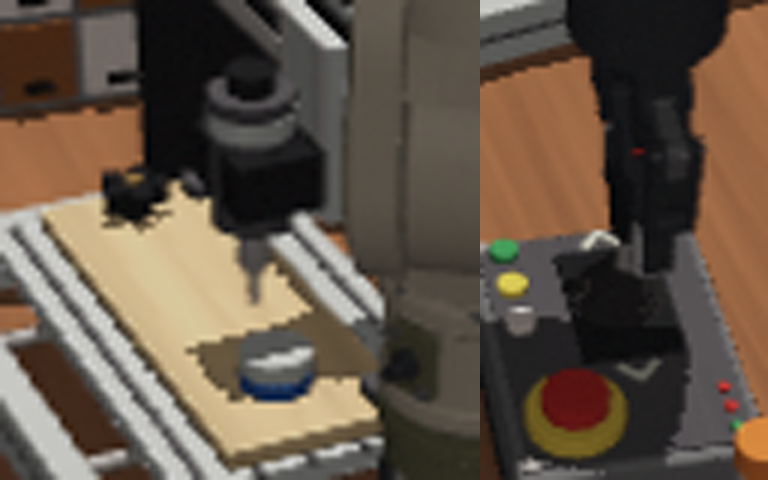

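Request:
step_arm:
  targets:
    - [[0,0,0],[0,0,0],6]
    - [[0,0,0],[0,0,0],6]
    - [[0,0,0],[0,0,0],6]
    - [[0,0,0],[0,0,0],6]
    - [[0,0,0],[0,0,0],6]
    - [[0,0,0],[0,0,0],6]
    - [[0,0,0],[0,0,0],6]
    - [[0,0,0],[0,0,0],6]
    - [[0,0,0],[0,0,0],6]
    - [[0,0,0],[0,4.4,0],6]

```text
clock: 8.5
tcp_pos: [0.5603, -0.1424, 0.1402]
orientation: [0.706, 0.043, 0.705, -0.045]
wrist_force: [0.0, 1.2, -0.3]
finger_gap: 0.0601
```

Request:
step_arm:
  targets:
    - [[0,0,0],[0,0,0],6]
    - [[0,0,0],[0,0,0],6]
    - [[0,0,0],[0,0,0],6]
    - [[0,0,0],[0,0,0],6]
    - [[0,0,0],[0,0,0],6]
    - [[0,0,0],[0,0,0],6]
    - [[0,0,0],[0,0,0],6]
    - [[0,0,0],[0,0,0],6]
    - [[0,0,0],[0,0,0],6]
    - [[0,0,0],[0,0,0],6]

```text
clock: 9.5
tcp_pos: [0.5598, -0.138, 0.1403]
orientation: [0.706, 0.042, 0.706, -0.042]
wrist_force: [0.1, -0.1, 0.4]
finger_gap: 0.0601
```

```bash
python3 look.py 6
```

```text
9.5 [ 0.55981347 -0.13804665  0.14030978] [ 0.08100654 -0.11155987  0.40608588]
```

View pics/l6.png

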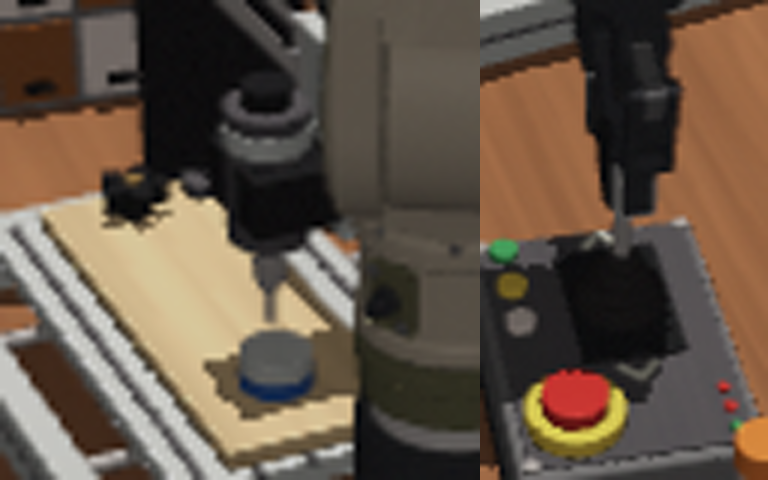

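Request:
step_arm:
  targets:
    - [[0,0,0],[-0.8,0,0],6]
    - [[0,0,0],[-1.5,0,0],6]
    - [[0,0,0],[-2,0,0],6]
    - [[0,0,0],[-2,0,0],6]
    - [[0,0,0],[-2,0,0],6]
    - [[0,0,0],[-2,0,-1],6]
    - [[0,0,0],[-1,0,-2],6]
    - [[0,0,0],[0,0,-2],6]
    - [[0,0,0],[0,0,-2],6]
    - [[0,0,0],[0,0,-2],6]

```text
clock: 10.6
tcp_pos: [0.4698, -0.1274, 0.2541]
orientation: [0.706, 0.042, 0.705, -0.042]
wrist_force: [-0.4, -0.1, 0.7]
finger_gap: 0.0601
```

```bash
python3 look.py 7; python3 - <<'E'
import cv2,numpy as np
a=cv2.imread("pics/top0.png");b=cv2.imread("pics/raw_t7.png")
f=lambda i:cv2.resize(i[180:300,80:270],(570,360)[::1] if 0 else (475,300),interpolation=cv2.INTER_CUBIC)
cv2.imwrite("pics/t7.png",np.vstack([f(a),f(b)]))
# template track of the white stepper top & spindle
for n,(x,y,w,h) in {"stepper":(135,196,26,26),"spindle":(151,228,30,28)}.items():
    r=cv2.matchTemplate(b[180:300,80:270],a[y:y+h,x:x+w],cv2.TM_CCOEFF_NORMED);_,m,_,l=cv2.minMaxLoc(r);print(n,m,l[0]+80-x,l[1]+180-y)
a=cv2.imread("pics/side0.png")
for k in (4,5,6,7):
    b=cv2.imread(f"pics/raw_s{k}.png")
    r=cv2.matchTemplate(b[100:220,240:330],a[125:169,272:302],cv2.TM_CCOEFF_NORMED);_,m,_,l=cv2.minMaxLoc(r);print(k,m,l[0]+240-272,l[1]+100-125)
E
```

```text
10.6 [ 0.46981483 -0.1273563   0.25410382] [-0.35883705 -0.06612144  0.69058881]
stepper 0.8001599311828613 36 -6
spindle 0.9300311803817749 33 -5
4 0.8159995079040527 4 4
5 0.773719310760498 7 8
6 0.7337445616722107 9 10
7 0.4898335635662079 -32 -12
```

View pics/l7.png

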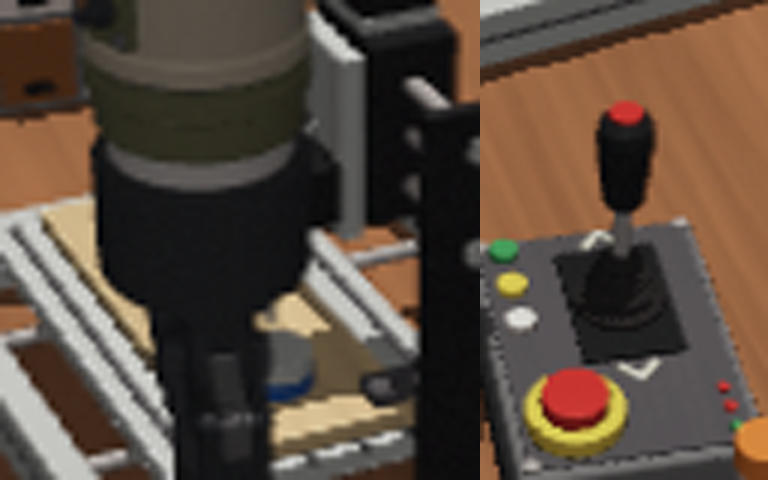

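View pics/t7.png

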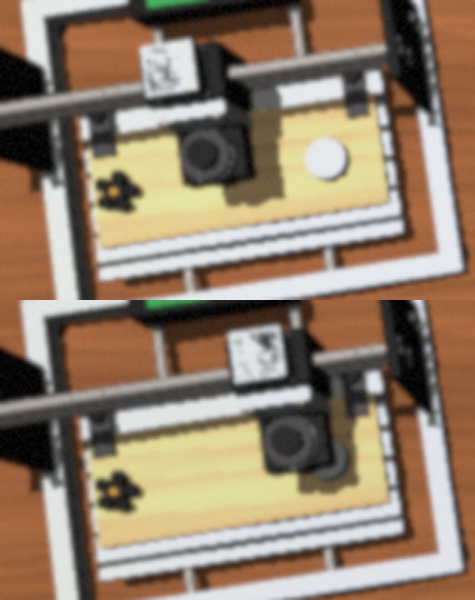

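Request:
step_arm:
  targets:
    - [[0,0,0],[0,0,1],6]
    - [[0,0,0],[0,0,2],6]
    - [[0,0,0],[0,0,2],6]
    - [[0,0,0],[0,0,2],6]
    - [[0,0,0],[0,0,1.5],6]
    - [[0,0,0],[0,0,0.5],6]
    - [[0,0,0],[0,0,0],6]
    - [[0,0,0],[0,0,0],6]
    - [[0,0,0],[0,0,0],6]
    - [[0,0,0],[0,0,0],6]

```text
clock: 11.7
tcp_pos: [0.5594, -0.138, 0.2536]
orientation: [0.706, 0.042, 0.706, -0.042]
wrist_force: [-0.1, 0.6, 0.2]
finger_gap: 0.0603
```

```bash
python3 look.py 8; python3 - <<'E'
from h import *
import cv2
a=cv2.imread("pics/raw_s8.png");z=cv2.imread("pics/side0.png")
f=lambda i:cv2.resize(i[155:195,270:315],(396,352)*1 if 0 else (396,352),interpolation=cv2.INTER_CUBIC)
cv2.imwrite("pics/z8.png",np.hstack([f(z),f(a)]))
p=ray("side",295.8,183.1,.104)
ym=np.array([-.1290,.9916])
for d in range(-12,13,4):
    q=p[:2]+ym*d/1000; t=proj("side",[q[0],q[1],.118]); print(d,t.round(2),((t-[270,155])*8.8).round(0))
E
```

```text
11.7 [ 0.55939391 -0.13799741  0.2535843 ] [-0.06407323  0.58506448  0.19889528]
-12 [297.27 181.09] [240. 230.]
-8 [296.75 180.49] [235. 224.]
-4 [296.24 179.89] [231. 219.]
0 [295.73 179.29] [226. 214.]
4 [295.22 178.69] [222. 208.]
8 [294.71 178.09] [217. 203.]
12 [294.2 177.5] [213. 198.]
```

View pics/z8.png

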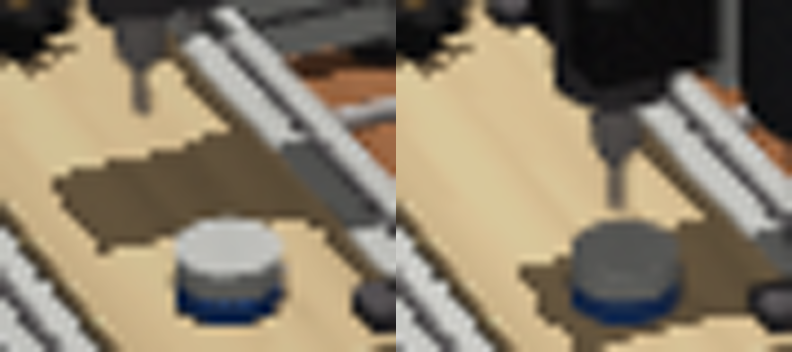

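```bash
python3 - <<'E'
import cv2,numpy as np
a=cv2.imread("pics/raw_s8.png");z=cv2.imread("pics/side0.png")
f=lambda i,x,y:cv2.resize(i[y:y+50,x:x+50],(390,390),interpolation=cv2.INTER_CUBIC)
a=np.clip(a.astype(float)*1.8,0,255).astype(np.uint8);z=np.clip(z.astype(float)*1.8,0,255).astype(np.uint8)
cv2.imwrite("pics/y8s.png",np.hstack([f(z,260,120),f(a,270,125)]))
a=cv2.imread("pics/raw_t8.png");z=cv2.imread("pics/top0.png")
a=np.clip(a.astype(float)*1.8,0,255).astype(np.uint8);z=np.clip(z.astype(float)*1.8,0,255).astype(np.uint8)
cv2.imwrite("pics/y8t.png",np.hstack([f(z,140,215),f(a,175,210)]))
E
```

```text
(no output)
```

View pics/y8s.png

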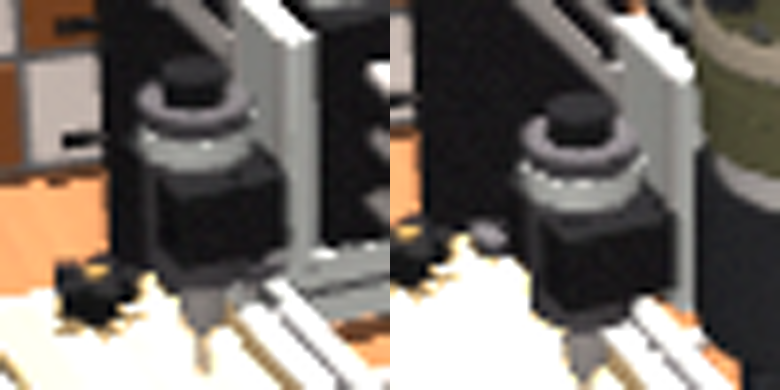

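View pics/y8t.png

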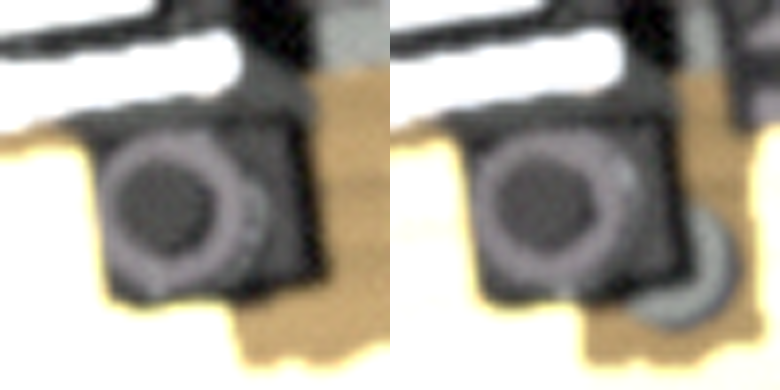

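```bash
python3 - <<'E'
from h import *
from scipy.optimize import least_squares
np.set_printoptions(precision=4,suppress=True)
def tri(t,s): 
    r=least_squares(lambda p:np.r_[proj("top",p)-t,proj("side",p)-s],[.6,.3,.25]);return r.x,r.fun
A=tri((161.8,241.5),(284.9,132.8));B=tri((195.8,236.2),(294.2,142.7));P=tri((210.2,243.4),(296.0,183.1))
for n,x in zip(("start","now","puck"),(A,B,P)):print(n,*x)
ym=np.array([-.129,.9916]);print("travel",(B[0]-A[0])[:2]@ym,"gap",(B[0]-P[0])[:2]@ym, "perp",(B[0]-P[0])[:2]@[.9916,.129])
E
```

```text
start [0.5903 0.3295 0.2405] [ 0.0964 -0.4837 -0.7002  0.0688]
now [0.5996 0.2553 0.241 ] [ 0.0709 -0.334  -0.4663  0.0479]
puck [0.5999 0.2505 0.1029] [ 0.1424 -0.6842 -0.9191  0.0931]
travel -0.07482630050293262 gap 0.004834410170648847 perp 0.00036804358606001456
```

```bash
python3 - <<'E'
from workcell import *
s=get_state();print(s['clock'],s['wrist_force']);print(hand_in())
E
```

```text
11.8 [ 0.70814608 -0.88710506  0.30925342]
the job is handed in; nothing more can be done
None
```

I jogged the router carriage onto the tool-setting puck and handed the job in at 11.8 s. I put the open gripper over the joystick knob and pushed it to console −y. I estimate the tilt at about 0.27 rad, held for about 4 s. Then I moved the gripper back, let the stick spring upright and lifted the arm clear.

**Last checks, from the camera images:**
- **Cutter position:** it stopped about 5 mm short of the puck's middle along machine y, by triangulating the spindle ring in the top and side views. The cutter tip in the side view alone gave 4 to 8 mm. A rough estimate from tracking the carriage in the top view alone gave up to 9 mm. All are inside the 12 mm limit, so I did not jog again.
- **Joystick and emergency stop:** the stick looked upright after release, and the emergency stop looked unpressed.
- **Puck and other things:** the puck showed no visible shift in the side view. I did not measure the other things on the bench one by one, but the arm only came near the joystick.
- **Robot:** the gripper was at 254 mm, above the joystick knob. The wrist force was about 1 N, which is noise level.

I only saw the carriage at rest in still pictures. I took no separate speed reading before handing in.

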